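# Bar the sorting-pen gate with its friction peg

### The arm

A 6-joint arm with a two-finger parallel gripper is mounted at the origin on the work surface. World frame = base frame: x ahead of the robot, y to its left, z up, the work surface at z = 0. Lengths are in mm, angles in rad, forces in N, time in s.
With the tool pointing down it reaches from about 350 to 950 mm from the base axis. Payload 17.4 kg.
Tool frame: the origin (TCP) lies on the centre line of the jaws, within the pads' length; the fingertips stand 19 mm ahead of it and the grasp point (between the pads) is the TCP; z points along the fingers, y is the line along which they close (so a half turn about z gives the same grasp; the last joint's range is limited). The gripper opens to 93 mm and grips with 3 to 60 N. Pads are 15 mm wide; open, the fingers measure 128 mm over their backs; the gripper's body (75 mm by 188 mm) begins 65 mm behind the grasp point.
Start: joints at [-1.151, 0.116, 1.442, -0, 1.584, -0.038], TCP at [298.326, -605.503, 237.646] pointing down, gripper open.
Joint ranges: [-2.83, 2.83], [-0.83, 2.19], [0.07, 2.5], [-1.14, 4.28], [0.01, 3], [-2.97, 2.97]. Speed limits (rad/s): [1.89, 1.89, 2.22, 3.14, 3.14, 3.14].

### API

Orientations are given as a unit quaternion [w, x, y, z].
In Python, from workcell import robot gives the robot as it stands. The module is installed in compiled form; this text tells all that it offers.
- The arm moves only by the tool move_arm, never from a script. Its argument "targets" is a list of rows, each an object of numbers: "grip": the finger opening in m, from 0 to 0.093; "x", "y", "z": the shift along the world's x, y, z in m; "twist": the turn about the world's z in rad. In form: [{"grip": .., "x": .., "y": .., "z": .., "twist": ..}, ...]. A call has exactly 8 rows; each row shifts and turns the commanded pose from where the row before left it; what a row does not reach is not made up. A row lasts 1/12 s, in which the tool goes at most 41.7 mm and 7.16 degrees, less where a joint would pass 70% of its speed; a pose out of reach is approached as far as the arm can. A call is refused whole if a number of a shift passes 0.0417 or a number of a turn 0.125, either way. A call with a gripper value outside its range is refused whole. The fingers move at their own pace and stop on an object; the grip force is fixed at half the most. Time passes only in rows, so rows that do not move let the fingers close, or fill a call up. It gives the time, the measured TCP pose, the force, the opening and the grip force at its end, in the units of the state.
- robot.state(): the state, without advancing time (a new reading comes with each control period).
- robot.read_camera(name): name is "scene" or "top" or "wrist"; returns a dict with "frame" (420x560x3 uint8, red, green, blue), "range_z" (420x560 float32, mm along the optical axis (not along the pixel's ray), 0 where there is no reading), "camera_matrix" (3x3 intrinsics, pixels), "dist" ([k1, k2, p1, p2, k3] as OpenCV has them; the pictures are not rectified), "origin" and "orientation" of the camera in the world; the wrist camera has in their place "tool_from_camera" (4x4, takes a point from camera to tool coordinates, whose origin is the TCP and whose axes are the flange's). Camera axes: x right, y up, looking along -z (the intrinsics and any distortion apply to the point x, -y, -z); pixel columns grow to the right and rows downward; lengths in mm; the calibration is good to about 2 mm. A picture is of the moment at which its call begins: read the wrist's pose just before it.
- robot.job_done(): hands the job in; it is judged then, once.
The state is a dict: "time_s": time; "qpos": joint angles; "qvel": joint speeds; "joint_torque": joint torques, N m; "tcp_pos": TCP position; "tcp_rot": TCP orientation; "force": force on the tool from outside, world axes, zero at the start; "moment": the same for the moment, N m; "opening": finger opening in mm; "grip_force": force on a finger pad.
Only numpy, scipy, OpenCV 4.12 (cv2) and the standard library are available. Lean on these libraries where they do the work, as an engineer would, in place of code of your own. Each camera call takes 0.05 s, during which the arm holds its last target. There are 200 camera calls.

### The job

Swing the pen's clear gate shut, then lift the red friction peg out of its rest and stand it loosely in the tapered hole of the gatepost, its yellow tongue pointing straight out from the pen, and let go. Take the peg's head afresh by its two broad flats and turn it a quarter turn clockwise, pressing down as you turn, until the tongue lies along the front of the closed gate and the collar is down on the post, so that it holds by itself when you let go. Leave the parts in the pen where they lie.

Things in the scene. Friction and masses are not known exactly. Their poses are not given: they have to be found in the camera images.
- gate (a joint): Swinging gate of clear acrylic with an orange strip along its top and free edge; opens towards the robot, turning clockwise seen from above. 0 rad = shut (it stops there), grows as it opens, up to 1.2. Light hinge friction keeps it where it is left.
- gate_hinge (a point): The gate's upright hinge line, 34 mm above the table, on a fixed part. Axes are the pen's: x straight into the pen (away from the robot's side), y along the shut gate from its free edge towards the hinge, z up. The gate is 130 mm long from the hinge, 8 mm thick (4 mm either side of the hinge line), its top 63 mm above the table.
- gate_edge (a point): Point on the gate's outer (front) face 110 mm from the hinge line, 20 mm short of its free edge, 34 mm above the table; moves with the gate. x points through the gate into the pen, y along the gate towards the hinge.
- hole (a point): Centre of the mouth of the tapered hole, a brass bush in the top of the aluminium gatepost (46 mm square, top face 50 mm above the table, level with this point). Mouth 19 mm wide, narrowing to about 12 mm, 42 mm deep. Axes as the pen's: x into the pen, y along the shut gate to its hinge. It lies 13 mm in front of the shut gate's front face, 26 mm beyond the gate's free edge.
- peg_head (a point): Centre of the red peg's head: an upright block 36 mm long (peg x), 12 mm thick (peg y, between its two broad flats), 34 mm high (peg z, up). The collar's underside is 37 mm below this point, the stem's lower end 81 mm below. Between head and collar is a neck 12 mm thick and 12 mm high. Mass about 70 g. At the start it stands upright in its rest, hanging by the collar.
- collar (a point): Centre of the underside of the peg's collar (29 mm across, 8 mm thick); z up. The stem below is 44 mm long, 20 mm thick, tapering to 12. Set loosely in the hole the collar stands 4 to 5 mm above the post. Pushed straight down it jams after 1 to 3 mm; turned while pressed with some 10 to 20 N it sinks until the collar meets the post and stays by friction. Turning takes up to 0.5 N m.
- tongue_tip (a point): Tip of the yellow tongue, a bar 12 mm wide and 8 mm thick at the collar's level, reaching 52 mm from the peg's axis along peg x; this point is 4 mm above the level of the collar's underside.
- gyro_c (a point): Orange gyro board lying in the pen, 42 x 34 x 6 mm, its centre; to be left alone.
- rim_c (a point): Lime-green wheel rim lying in the pen, 60 mm across, 22 mm high, its centre; to be left alone.
- axle_c (a point): Silver steel axle rod lying in the pen, 90 mm long, its centre; to be left alone.
- servo_c (a point): Black servo arm lying in the pen, 36 mm long, its centre; to be left alone.
- rest: Fixed grey rest in which the peg waits, 48 mm square, top 46 mm above the table; origin on the table under its centre, x as the peg's x at the start. An upright cheek stands 11 mm beside each flat of the head (24 mm long in x, its top 94 mm above the table), so that the peg is taken here by the two ends of its head, across the 36 mm. Raise the peg 100 mm to clear it.
Not all that is in view belongs to the job. Leave any brown or grey look-alike of the part that bears peg_head alone.

How it is judged (in metres and radians):
On the way, in this order (a step that is already met when the one before it is completed fails the run):
1. the gate is shut (value of joint gate below 0.06 rad), for 0.2 s.
2. the peg stands loosely in the hole, let go, its tongue pointing straight out from the pen (within about 25 degrees), the collar 1.5 to 12 mm above the post (horizontal distance between collar and hole below 0.006 m and z of collar in the frame of hole between 0.0015 and 0.012 m and y of tongue_tip in the frame of hole between -0.023 and 0.023 m and x of tongue_tip in the frame of hole below -0.04 m and contact force between the fingers and peg below 0.1 N), for 0.3 s.
3. the peg is pressed into the taper (over 25 N of contact with the bush in all, which some 8 N of downward push gives) while its tongue is on its way, 20 to 70 degrees clockwise from straight out (y of tongue_tip in the frame of hole between 0.0175 and 0.049 m and x of tongue_tip in the frame of hole below -0.0175 m and horizontal distance between collar and hole below 0.006 m and contact force between peg and pen above 25 N), for 0.1 s.
At the end, for the whole second after the job is handed in: The gate is shut (within 0.08 rad), the peg stands upright in the hole with its collar no more than 1.8 mm above the post and its axis within 4 mm of the hole's, its tongue lies along the front of the gate (within about 25 degrees), and it stays so by itself, at rest and let go (value of joint gate below 0.08 rad and z of collar in the frame of hole below 0.0018 m and horizontal distance between collar and hole below 0.004 m and y of tongue_tip in the frame of hole above 0.047 m and angle between collar's own z axis and vertical below 0.1 rad and linear speed of peg below 0.02 m/s); the robot touches nothing.
It fails at once if a part in the pen is moved more than 30 mm (distance of any of gyro_c, rim_c, axle_c, servo_c from where it was at the start of the episode above 0.03 m).
It also fails if it takes over 72 s, if anything falls off the work surface, if the arm or the gripper's body presses on something with over 40 N, if the wrist force passes 120 N, or if a joint passes its speed limit or range.

## Working session

There is one attempt and no reset: what is moved stays moved. The work goes in short steps, Python scripts to look and compute and a tool call to move; the robot and the scene stay as the last step left them, time stands still between calls to the robot, and variables do not carry over. Pictures are saved under pics/ and viewed, at most 10 in all, crops included, and the job is handed in when it is done.

Besides the shell and the picture viewer there is one more tool, called as name(argument=value, ...), one argument or row to a line, values as JSON. move_arm: Moves the arm, as the interface text tells. Its arguments: {"type":"object","properties":{"targets":{"type":"array"}},"required":["targets"]}

```bash
mkdir -p pics
cat > h.py <<'E'
import numpy as np, cv2
from scipy.spatial.transform import Rotation as R
from workcell import robot
def q2R(q): q=np.array(q,float); return R.from_quat([q[1],q[2],q[3],q[0]]).as_matrix() if q.shape==(4,) else q
def pose(c):
    if 'tool_from_camera' in c:
        s=c['st']; T=np.array(c['tool_from_camera']); Rt=q2R(s['tcp_rot'])
        return Rt@T[:3,:3], Rt@T[:3,3]+np.array(s['tcp_pos'])
    return q2R(c['orientation']), np.array(c['origin'])
def cam(n):
    s=robot.state(); c=dict(robot.read_camera(n)); c['st']=s; return c
def rays(c,uv):
    p=cv2.undistortPoints(np.array(uv,float).reshape(-1,1,2),np.array(c['camera_matrix']),np.array(c['dist'])).reshape(-1,2)
    Rm,o=pose(c); return o,(Rm@np.c_[p[:,0],-p[:,1],-np.ones(len(p))].T).T
def plane(c,uv,z):
    o,d=rays(c,uv); return o+d*((z-o[2])/d[:,2])[:,None]
def cloud(c,mask):
    v,u=np.nonzero(mask&(c['range_z']>0)); o,d=rays(c,np.c_[u,v]); return o+d*c['range_z'][v,u][:,None], np.c_[u,v]
def hsv(c): return cv2.cvtColor(c['frame'],cv2.COLOR_RGB2HSV)
def save(c,n): cv2.imwrite('pics/'+n,cv2.cvtColor(c['frame'],cv2.COLOR_RGB2BGR))
E
python3 - <<'E'
from h import *
import pickle
s=robot.state(); print(s)
for n in('scene','top'):
    c=cam(n); save(c,n+'0.png'); pickle.dump(c,open(n+'.pkl','wb')); print(n,c['origin'],c['orientation'],c['camera_matrix'],c['dist'])
E
```

```text
{'time_s': 0.0, 'qpos': array([-1.15078043e+00,  1.16485342e-01,  1.44227876e+00, -1.80590082e-05,
        1.58401892e+00, -3.78180480e-02]), 'qvel': array([ 2.09828607e-04,  2.40821554e-04, -8.25640647e-04,  5.86576422e-04,
       -1.44064733e-03, -3.84075090e-05]), 'joint_torque': array([ 1.98482812e-03, -7.21262741e+01, -6.22612166e+01,  7.81670585e-02,
        2.38707208e-02, -8.42863255e-05]), 'tcp_pos': array([ 298.25158241, -605.31769091,  236.89722989]), 'tcp_rot': array([-5.82634409e-04,  9.73912583e-01,  2.26922733e-01, -1.21912440e-04]), 'force': array([0.76502985, 0.08231612, 0.49417526]), 'moment': array([-0.00207275,  0.02943887, -0.01469303]), 'grip_force': 0.0, 'opening': 92.71041377311043}
scene [1111.51433687  214.25365133  657.88820975] [0.47472152 0.20744514 0.33269    0.7879869 ] [[440.83650062   0.         275.86315373]
 [  0.         440.83650062 215.29595467]
 [  0.           0.           1.        ]] [-0.08232946  0.          0.          0.          0.        ]
top [384.94906605 -63.05323139 828.23039444] [-0.65738354 -0.08492606  0.09141322  0.74315414] [[388.39377079   0.         281.69698002]
 [  0.         388.39377079 209.95987981]
 [  0.           0.           1.        ]] [-0.01171903  0.          0.          0.          0.        ]
```

```bash
python3 -c "
import cv2,numpy as np
a=cv2.imread('pics/top0.png')
cv2.imwrite('pics/t.png',cv2.resize(a,(800,600)))"
```

```text
(no output)
```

View pics/top0.png

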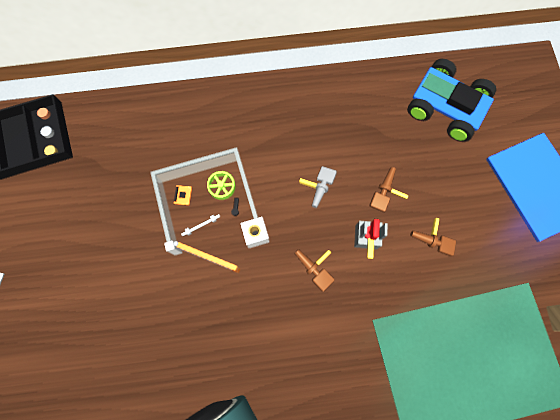

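View pics/scene0.png

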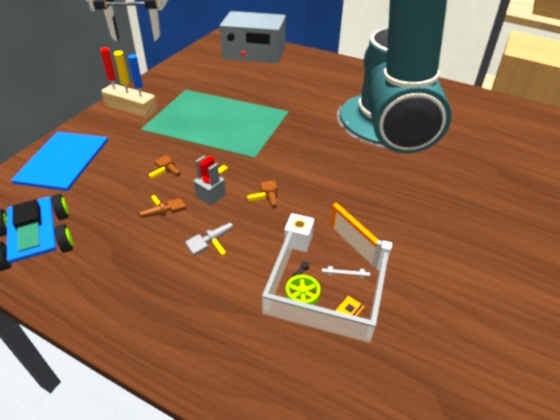

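The top view shows the gate open (strip from the hinge block at about (172,246) to (237,267)), the hole at (255,231), the red peg in its rest at (373,230) with its tongue towards the robot at (371,250), and brown/grey decoys lying around. The scene view agrees: hole (299,224), peg (206,170), gate strip (335,207)-(383,245).

```bash
cat > m.py <<'E'
from h import *
import pickle
def comp(m,near,r=60):
    n,l,st,ce=cv2.connectedComponentsWithStats(m.astype(np.uint8))
    best=[i for i in range(1,n) if st[i,4]>8 and np.hypot(*(ce[i]-near))<r]
    i=min(best,key=lambda i:np.hypot(*(ce[i]-near))); return l==i
t=pickle.load(open('top.pkl','rb')); s=pickle.load(open('scene.pkl','rb'))
for nm,c,pk,tg,ga,ho in(('top',t,(373,230),(371,250),(207,257),(255,231)),('scene',s,(206,170),(222,170),(358,226),(299,224))):
    H=hsv(c).astype(int); h,sa,v=H[...,0],H[...,1],H[...,2]
    red=comp(((h<5)|(h>174))&(sa>170)&(v>110),pk,30)
    yel=comp((h>22)&(h<34)&(sa>150)&(v>110),tg,15)
    org=comp((h>10)&(h<27)&(sa>150)&(v>150),ga,20)
    brass=comp((h>12)&(h<30)&(sa>90)&(np.hypot(*(np.indices(h.shape)[::-1]-np.array(ho)[:,None,None]))<14),ho,14)
    for k,m,z in(('red',red,100),('yel',yel,54),('org',org,63),('brass',brass,50)):
        P,uv=cloud(c,m); rect=cv2.minAreaRect(np.argwhere(m)[:,::-1].astype(np.float32))
        print(nm,k,m.sum(),'cen',rect[0],'zmax',np.percentile(P[:,2],[5,50,95]).round(1))
        W=plane(c,cv2.boxPoints(rect),z)[:,:2]; print('  box',W.round(1).tolist(),'mean',W.mean(0).round(1))
        if k in('red','org'):
            T=P[P[:,2]>z-8]; 
            if len(T)>5: r=cv2.minAreaRect(T[:,:2].astype(np.float32)); print('  cloud top',np.array(cv2.boxPoints(r)).round(1).tolist(),r[0],T[:,2].mean().round(1),len(T))
# white post top corners, hinge block, walls
H=hsv(t).astype(int); P,uv=cloud(t,np.ones(H.shape[:2],bool))
sel=(P[:,2]>44)&(P[:,2]<56)&(np.hypot(*(uv-np.array((255,231))).T)<30)
r=cv2.minAreaRect(P[sel][:,:2].astype(np.float32)); print('post top',r,P[sel][:,2].mean())
sel=(P[:,2]>25)&(np.hypot(*(uv-np.array((172,246))).T)<9); print('hingeblk',P[sel].mean(0),P[sel][:,2].max())
print('corners z?',[(k,plane(t,[k],55)[0].round(1).tolist()) for k in((153,172),(237,150),(260,222),(172,246))])
E
python3 m.py
python3 - <<'E'
import cv2
a=cv2.imread('pics/top0.png')
b=cv2.resize(a[140:280,145:285],(560,560),interpolation=cv2.INTER_CUBIC)
cv2.imwrite('pics/crop1.png',b)
E
```

```text
Traceback (most recent call last):
  File "m.py", line 12, in <module>
    org=comp((h>10)&(h<27)&(sa>150)&(v>150),ga,20)
  File "m.py", line 6, in comp
    i=min(best,key=lambda i:np.hypot(*(ce[i]-near))); return l==i
ValueError: min() iterable argument is empty
```

View pics/crop1.png

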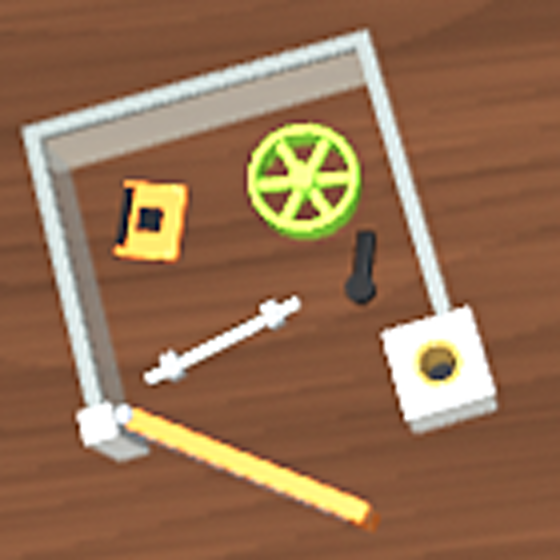

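The crop shows the hinge at (122,415), the gate's free end at (372,515) and the hole in the white post at (439,363), i.e. (175,244), (238,269) and (255,231) in the full image.

```bash
sed -i 's/(sa>150)&(v>150),ga,20/(sa>130)\&(v>190),ga,30/; s/(h>10)&(h<27)/(h>7)\&(h<29)/' m.py; python3 m.py
```

```text
top red 143 cen (372.0, 228.5) zmax [ 53.8  99.4 102.2]
  box [[532.7, -238.0], [529.4, -264.7], [492.9, -257.9], [496.2, -231.6]] mean [ 512.8 -248.1]
  cloud top [[495.3999938964844, -256.3999938964844], [528.7999877929688, -265.0], [531.5999755859375, -253.89999389648438], [498.29998779296875, -245.3000030517578]] (513.525390625, -255.16531372070312) 100.3 99
top yel 11 cen (373.0, 251.0) zmax [ 0.9  4.4 55.5]
  box [[465.3, -251.7], [465.3, -251.7], [485.2, -255.3], [485.2, -255.3]] mean [ 475.3 -253.5]
top org 167 cen (206.923095703125, 255.88462829589844) zmax [ 0.4 63.7 66.5]
  box [[531.2, 135.4], [541.8, 130.2], [478.6, 17.3], [468.4, 22.8]] mean [505.   76.4]
  cloud top [[471.20001220703125, 23.799999237060547], [479.1000061035156, 19.399999618530273], [539.7999877929688, 130.3000030517578], [531.9000244140625, 134.6999969482422]] (505.4980163574219, 77.05284118652344) 64.2 129
top brass 74 cen (254.0, 230.0) zmax [ 4.7 37.8 52. ]
  box [[559.5, -12.1], [557.0, -32.5], [536.3, -30.3], [538.8, -10.1]] mean [547.9 -21.2]
scene red 234 cen (205.11767578125, 168.02940368652344
[... 662 characters left out ...]
 74.9]
  cloud top [[469.1000061035156, 22.100000381469727], [480.0, 16.200000762939453], [541.0999755859375, 130.1999969482422], [530.2999877929688, 136.0]] (505.11126708984375, 76.12394714355469) 63.2 284
scene brass 72 cen (299.0, 223.5) zmax [33.3 44.9 50.9]
  box [[542.2, -35.4], [532.9, -18.0], [550.5, -9.8], [559.7, -26.9]] mean [546.3 -22.5]
post top ((565.1929931640625, -17.959232330322266), (81.81776428222656, 45.77099609375), 9.944826126098633) 51.29341739035825
hingeblk [535.31799761 145.32460567  56.90003407] 70.00852456515088
corners z? [((153, 172), [697.3, 177.7, 55.0]), ((237, 150), [724.9, -3.4, 55.0]), ((260, 222), [561.9, -35.4, 55.0]), ((172, 246), [534.4, 145.8, 55.0])]
```

move_arm(
  targets=[
    {"grip": 0,"x": 0.008,"y": 0.036,"z": 0,"twist": 0},
    {"grip": 0,"x": 0.008,"y": 0.036,"z": 0,"twist": 0},
    {"grip": 0,"x": 0.008,"y": 0.036,"z": 0,"twist": 0},
    {"grip": 0,"x": 0.008,"y": 0.036,"z": 0,"twist": 0},
    {"grip": 0,"x": 0.008,"y": 0.036,"z": 0,"twist": -0.07},
    {"grip": 0,"x": 0.008,"y": 0.036,"z": 0,"twist": -0.07},
    {"grip": 0,"x": 0.008,"y": 0.036,"z": 0,"twist": -0.07},
    {"grip": 0,"x": 0.008,"y": 0.036,"z": 0,"twist": -0.07},
  ],
)

```text
time_s: 0.77
tcp_pos: [362.2, -315.8, 237.3]
tcp_rot: [-0.0, 0.996, 0.087, -0.0]
force: [0.7, -0.2, 0.7]
opening: 44.3
grip_force: 0.0
```

move_arm(
  targets=[
    {"grip": 0,"x": 0.008,"y": 0.036,"z": 0,"twist": 0},
    {"grip": 0,"x": 0.008,"y": 0.036,"z": 0,"twist": 0},
    {"grip": 0,"x": 0.008,"y": 0.036,"z": 0,"twist": 0},
    {"grip": 0,"x": 0.008,"y": 0.036,"z": 0,"twist": 0},
    {"grip": 0,"x": 0.008,"y": 0.036,"z": 0,"twist": 0},
    {"grip": 0,"x": 0.008,"y": 0.036,"z": 0,"twist": 0},
    {"grip": 0,"x": 0.008,"y": 0.036,"z": 0,"twist": 0},
    {"grip": 0,"x": 0.008,"y": 0.036,"z": 0,"twist": 0},
  ],
)

```text
time_s: 1.43
tcp_pos: [426.1, -27.7, 237.7]
tcp_rot: [0.0, 0.996, 0.089, 0.0]
force: [0.4, 0.5, -0.1]
opening: 0.2
grip_force: 0.0
```

move_arm(
  targets=[
    {"grip": 0,"x": 0.008,"y": 0.032,"z": 0,"twist": 0},
    {"grip": 0,"x": 0.009,"y": 0.034,"z": 0,"twist": 0},
    {"grip": 0,"x": 0,"y": 0,"z": -0.04,"twist": 0},
    {"grip": 0,"x": 0,"y": 0,"z": -0.04,"twist": 0},
    {"grip": 0,"x": 0,"y": 0,"z": -0.04,"twist": 0},
    {"grip": 0,"x": 0,"y": 0,"z": -0.035,"twist": 0},
    {"grip": 0,"x": 0,"y": 0,"z": -0.03,"twist": 0},
    {"grip": 0,"x": 0,"y": 0,"z": 0,"twist": 0},
  ],
)

```text
time_s: 2.1
tcp_pos: [440.2, 36.5, 46.9]
tcp_rot: [-0.0, 0.996, 0.089, -0.004]
force: [-1.3, 0.4, -0.4]
opening: 0.4
grip_force: 0.0
```

move_arm(
  targets=[
    {"grip": 0,"x": 0.01,"y": 0.0018,"z": 0,"twist": 0},
    {"grip": 0,"x": 0.01,"y": 0.0018,"z": 0,"twist": 0},
    {"grip": 0,"x": 0.01,"y": 0.0018,"z": 0,"twist": 0},
    {"grip": 0,"x": 0.01,"y": 0.0018,"z": 0,"twist": 0},
    {"grip": 0,"x": 0.01,"y": 0.0018,"z": 0,"twist": 0},
    {"grip": 0,"x": 0.01,"y": 0.0018,"z": 0,"twist": 0},
    {"grip": 0,"x": 0.01,"y": 0.0018,"z": 0,"twist": 0},
    {"grip": 0,"x": 0.01,"y": 0.0018,"z": 0,"twist": 0},
  ],
)

```text
time_s: 2.77
tcp_pos: [524.3, 51.1, 52.9]
tcp_rot: [0.0, 0.996, 0.089, 0.0]
force: [0.1, 0.3, -0.2]
opening: 0.4
grip_force: 0.2
```

move_arm(
  targets=[
    {"grip": 0,"x": 0.002,"y": 0.0004,"z": 0,"twist": 0},
    {"grip": 0,"x": 0.002,"y": 0.0004,"z": 0,"twist": 0},
    {"grip": 0,"x": 0.002,"y": 0.0004,"z": 0,"twist": 0},
    {"grip": 0,"x": 0.002,"y": 0.0004,"z": 0,"twist": 0},
    {"grip": 0,"x": 0.002,"y": 0.0004,"z": 0,"twist": 0},
    {"grip": 0,"x": 0.001,"y": 0.0002,"z": 0,"twist": 0},
    {"grip": 0,"x": 0.001,"y": 0.0002,"z": 0,"twist": 0},
    {"grip": 0,"x": 0,"y": 0,"z": 0,"twist": 0},
  ],
)

```text
time_s: 3.43
tcp_pos: [535.4, 53.3, 52.7]
tcp_rot: [-0.0, 0.996, 0.089, 0.0]
force: [-0.1, 0.1, -0.7]
opening: 0.6
grip_force: 0.0
```

```bash
cat > gate.py <<'E'
from h import *
c=cam('top'); H=hsv(c).astype(int); h,s,v=H[...,0],H[...,1],H[...,2]
P,uv=cloud(c,(h>7)&(h<29)&(s>130)&(v>190))
P=P[(P[:,2]>55)&(P[:,2]<72)&(np.hypot(P[:,0]-537,P[:,1]-80)<90)]
r=cv2.minAreaRect(P[:,:2].astype(np.float32)); print(cv2.boxPoints(r).round(1).tolist(),len(P))
f=cv2.fitLine(P[:,:2].astype(np.float32),cv2.DIST_HUBER,0,.01,.01).ravel(); print('line',f,'psi(deg)',np.degrees(np.arctan2(-f[0],f[1])))
st=robot.state();print(st['time_s'],st['tcp_pos'],st['force'])
save(c,'g%d.png'%(st['time_s']*100))
E
python3 gate.py
```

```text
[[532.9000244140625, 127.0999984741211], [538.5, 126.0999984741211], [539.4000244140625, 131.1999969482422], [533.7999877929688, 132.1999969482422]] 7
line [ 4.7864580e-01 -8.7800807e-01  5.3530176e+02  1.2950569e+02] psi(deg) -151.40298
3.4833 [535.34727621  53.31312303  52.68604431] [ 0.16938226 -0.61819216  0.24792462]
```

move_arm(
  targets=[
    {"grip": 0,"x": 0.001,"y": 0.0002,"z": 0,"twist": 0},
    {"grip": 0,"x": 0.001,"y": 0.0002,"z": 0,"twist": 0},
    {"grip": 0,"x": 0.001,"y": 0.0002,"z": 0,"twist": 0},
    {"grip": 0,"x": 0.001,"y": 0.0002,"z": 0,"twist": 0},
    {"grip": 0,"x": 0,"y": 0,"z": 0,"twist": 0},
    {"grip": 0,"x": 0,"y": 0,"z": 0,"twist": 0},
    {"grip": 0,"x": 0,"y": 0,"z": 0,"twist": 0},
    {"grip": 0,"x": 0,"y": 0,"z": 0,"twist": 0},
  ],
)

```text
time_s: 4.15
tcp_pos: [538.3, 53.9, 52.6]
tcp_rot: [0.0, 0.996, 0.089, -0.001]
force: [-13.1, -2.7, 7.9]
opening: 0.3
grip_force: 6.8
```

```bash
cat > gs.py <<'E'
from h import *
c=cam('scene'); H=hsv(c).astype(int); h,s,v=H[...,0],H[...,1],H[...,2]
P,uv=cloud(c,(h>7)&(h<29)&(s>130)&(v>150))
P=P[(P[:,2]>57)&(P[:,2]<72)&(np.hypot(P[:,0]-537,P[:,1]-80)<90)]
r=cv2.minAreaRect(P[:,:2].astype(np.float32)); print(cv2.boxPoints(r).round(1).tolist(),len(P))
f=cv2.fitLine(P[:,:2].astype(np.float32),cv2.DIST_HUBER,0,.01,.01).ravel(); print('line',f)
save(c,'gs%d.png'%(robot.state()['time_s']*100))
E
python3 gs.py
```

```text
[[530.5, 131.5], [553.0999755859375, 7.300000190734863], [567.0, 9.800000190734863], [544.4000244140625, 134.0]] 416
line [ 1.7346284e-01 -9.8484039e-01  5.5059357e+02  7.2278931e+01]
```

move_arm(
  targets=[
    {"grip": 0,"x": -0.01,"y": -0.0018,"z": 0,"twist": 0},
    {"grip": 0,"x": -0.015,"y": -0.0026,"z": 0,"twist": 0},
    {"grip": 0,"x": -0.015,"y": -0.0026,"z": 0.01,"twist": 0},
    {"grip": 0,"x": 0,"y": 0,"z": 0.04,"twist": 0},
    {"grip": 0,"x": 0,"y": 0,"z": 0.04,"twist": 0},
    {"grip": 0.03,"x": 0,"y": 0,"z": 0.04,"twist": 0},
    {"grip": 0.093,"x": 0,"y": 0,"z": 0.04,"twist": 0.1},
    {"grip": 0.093,"x": 0,"y": -0.01,"z": 0.02,"twist": 0.1},
  ],
)

```text
time_s: 4.87
tcp_pos: [499.6, 37.9, 247.9]
tcp_rot: [0.0, 0.982, 0.19, 0.003]
force: [1.2, -0.1, 0.8]
opening: 16.0
grip_force: 0.0
```

move_arm(
  targets=[
    {"grip": 0.093,"x": 0,"y": -0.035,"z": 0,"twist": 0.12},
    {"grip": 0.093,"x": 0,"y": -0.035,"z": 0,"twist": 0.12},
    {"grip": 0.093,"x": 0,"y": -0.035,"z": 0,"twist": 0.12},
    {"grip": 0.093,"x": 0,"y": -0.035,"z": 0,"twist": 0.12},
    {"grip": 0.093,"x": 0,"y": -0.035,"z": 0,"twist": 0.12},
    {"grip": 0.093,"x": 0,"y": -0.035,"z": 0,"twist": 0.12},
    {"grip": 0.093,"x": 0.005,"y": -0.035,"z": 0,"twist": 0.12},
    {"grip": 0.093,"x": 0.005,"y": -0.035,"z": 0,"twist": 0.12},
  ],
)

```text
time_s: 5.53
tcp_pos: [509.0, -239.8, 242.8]
tcp_rot: [0.0, 0.788, 0.616, 0.0]
force: [0.3, -0.2, 0.8]
opening: 69.0
grip_force: 0.0
```

```bash
python3 gate.py
python3 - <<'E'
from h import *
c=cam('wrist'); save(c,'w1.png'); print(c['tool_from_camera'],c['camera_matrix'])
H=hsv(c).astype(int); h,s,v=H[...,0],H[...,1],H[...,2]
P,uv=cloud(c,((h<5)|(h>174))&(s>170)&(v>80)); P=P[np.hypot(P[:,0]-514,P[:,1]+255)<60]
print(len(P), np.percentile(P[:,2],[5,50,95]) if len(P) else '')
P=P[P[:,2]>94]; r=cv2.minAreaRect(P[:,:2].astype(np.float32)); print(r,len(P))
E
```

```text
[[533.4000244140625, 132.3000030517578], [554.7999877929688, 6.599999904632568], [565.0, 8.399999618530273], [543.5999755859375, 134.0]] 344
line [ 1.7462395e-01 -9.8463517e-01  5.4809882e+02  7.0144531e+01] psi(deg) -169.94322
5.5833 [ 509.34082196 -244.30038881  242.11946667] [-2.73302515 -1.3477366  -1.47603144]
[[-7.33574947e-04  9.60287066e-01  2.79012925e-01  7.78836676e+01]
 [ 9.99998761e-01  1.09295818e-03 -1.13249077e-03  2.08072887e-01]
 [-1.39246570e-03  2.79011749e-01 -9.60286679e-01 -1.47078193e+02]
 [ 0.00000000e+00  0.00000000e+00  0.00000000e+00  1.00000000e+00]] [[302.70680498   0.         283.96408495]
 [  0.         302.70680498 205.0166887 ]
 [  0.           0.           1.        ]]
617 [ 54.38746177  98.47294184 100.81927832]
((514.566650390625, -255.5514678955078), (11.01283073425293, 32.19688034057617), 77.43370056152344) 376
```

View pics/w1.png

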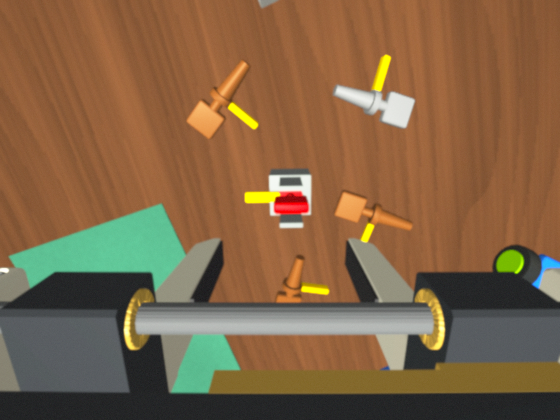

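The wrist view shows the red head at (291,203) in its rest with the tongue to the left (250,197). The clouds confirm the gate is shut (line at 10°) and put the head at (514.5, -255.5) with its top at z≈99.

move_arm(
  targets=[
    {"grip": 0.08,"x": 0.005,"y": -0.011,"z": 0,"twist": 0.02},
    {"grip": 0.08,"x": 0,"y": 0,"z": -0.04,"twist": 0},
    {"grip": 0.08,"x": 0,"y": 0,"z": -0.035,"twist": 0},
    {"grip": 0.08,"x": 0,"y": 0,"z": -0.03,"twist": 0},
    {"grip": 0.08,"x": 0,"y": 0,"z": -0.03,"twist": 0},
    {"grip": 0.08,"x": 0,"y": 0,"z": -0.022,"twist": 0},
    {"grip": 0.08,"x": 0,"y": 0,"z": 0,"twist": 0},
    {"grip": 0.08,"x": 0,"y": 0,"z": 0,"twist": 0},
  ],
)

```text
time_s: 6.3
tcp_pos: [514.1, -248.5, 85.5]
tcp_rot: [-0.001, 0.784, 0.621, -0.0]
force: [-0.9, 0.6, 1.1]
opening: 80.1
grip_force: 0.0
```

move_arm(
  targets=[
    {"grip": 0.0,"x": 0,"y": 0,"z": 0,"twist": 0},
    {"grip": 0.0,"x": 0,"y": 0,"z": 0,"twist": 0},
    {"grip": 0.0,"x": 0,"y": 0,"z": 0,"twist": 0},
    {"grip": 0.0,"x": 0,"y": 0,"z": 0,"twist": 0},
    {"grip": 0.0,"x": 0,"y": 0,"z": 0,"twist": 0},
    {"grip": 0.0,"x": 0,"y": 0,"z": 0,"twist": 0},
    {"grip": 0.0,"x": 0,"y": 0,"z": 0,"twist": 0},
    {"grip": 0.0,"x": 0,"y": 0,"z": 0,"twist": 0},
  ],
)

```text
time_s: 6.97
tcp_pos: [514.5, -249.1, 85.8]
tcp_rot: [0.0, 0.783, 0.621, 0.0]
force: [0.2, 0.3, 2.0]
opening: 35.9
grip_force: 30.0
```

Grip closed on the head but about 6 mm off along its thickness; regrasp centred.

move_arm(
  targets=[
    {"grip": 0.06,"x": 0,"y": 0,"z": 0,"twist": 0},
    {"grip": 0.06,"x": 0,"y": 0,"z": 0,"twist": 0},
    {"grip": 0.06,"x": 0,"y": 0,"z": 0,"twist": 0},
    {"grip": 0.06,"x": -0.001,"y": -0.003,"z": 0,"twist": 0},
    {"grip": 0.06,"x": 0,"y": -0.003,"z": 0,"twist": 0},
    {"grip": 0.06,"x": 0,"y": 0,"z": 0,"twist": 0},
    {"grip": 0.06,"x": 0,"y": 0,"z": 0,"twist": 0},
    {"grip": 0.06,"x": 0,"y": 0,"z": 0,"twist": 0},
  ],
)

```text
time_s: 7.63
tcp_pos: [513.4, -255.1, 85.6]
tcp_rot: [-0.0, 0.784, 0.621, -0.0]
force: [0.7, 0.8, 1.0]
opening: 60.2
grip_force: 0.0
```

Run:
```python
from h import *
st=robot.state(); print(st['tcp_pos'],st['tcp_rot'],st['opening'])
for n in('top','scene','wrist'):
    c=cam(n); save(c,n+'2.png')
    H=hsv(c).astype(int); h,s,v=H[...,0],H[...,1],H[...,2]
    P,uv=cloud(c,((h<5)|(h>174))&(s>150)&(v>80)); P=P[np.hypot(P[:,0]-514,P[:,1]+255)<60]
    P=P[P[:,2]>94]
    if len(P)>4: r=cv2.minAreaRect(P[:,:2].astype(np.float32)); print(n,r,len(P),P[:,2].mean())
```

```text
[ 513.44482523 -255.13350479   85.59822758] [-6.05666317e-05  7.83514352e-01  6.21373685e-01 -1.99722913e-05] 60.221944440337815
scene ((513.9078979492188, -255.27902221679688), (14.304142951965332, 35.02417755126953), 83.27754211425781) 86 98.73899807851593
wrist ((513.494384765625, -254.8104248046875), (12.364642143249512, 35.15373992919922), 76.69652557373047) 1704 98.99504933384996
```

move_arm(
  targets=[
    {"grip": 0.0,"x": 0,"y": 0,"z": 0,"twist": 0},
    {"grip": 0.0,"x": 0,"y": 0,"z": 0,"twist": 0},
    {"grip": 0.0,"x": 0,"y": 0,"z": 0,"twist": 0},
    {"grip": 0.0,"x": 0,"y": 0,"z": 0,"twist": 0},
    {"grip": 0.0,"x": 0,"y": 0,"z": 0.01,"twist": 0},
    {"grip": 0.0,"x": 0,"y": 0,"z": 0.02,"twist": 0},
    {"grip": 0.0,"x": 0,"y": 0,"z": 0.025,"twist": 0},
    {"grip": 0.0,"x": 0,"y": 0,"z": 0.025,"twist": 0},
  ],
)

```text
time_s: 8.45
tcp_pos: [513.2, -254.9, 167.0]
tcp_rot: [-0.0, 0.783, 0.621, -0.0]
force: [-0.3, 0.2, 0.1]
opening: 35.7
grip_force: 30.0
```

move_arm(
  targets=[
    {"grip": 0.0,"x": 0,"y": 0,"z": 0.025,"twist": 0},
    {"grip": 0.0,"x": 0.007,"y": 0.02,"z": 0.005,"twist": 0.06},
    {"grip": 0.0,"x": 0.008,"y": 0.025,"z": 0,"twist": 0.08},
    {"grip": 0.0,"x": 0.01,"y": 0.03,"z": 0,"twist": 0.08},
    {"grip": 0.0,"x": 0.01,"y": 0.03,"z": 0,"twist": 0.08},
    {"grip": 0.0,"x": 0.008,"y": 0.025,"z": 0,"twist": 0.06},
    {"grip": 0.0,"x": 0.006,"y": 0.015,"z": 0,"twist": 0.045},
    {"grip": 0.0,"x": 0,"y": 0,"z": 0,"twist": 0},
  ],
)

```text
time_s: 9.12
tcp_pos: [563.2, -107.5, 196.4]
tcp_rot: [0.0, 0.64, 0.768, 0.0]
force: [0.2, 0.1, -0.7]
opening: 36.2
grip_force: 30.0
```

move_arm(
  targets=[
    {"grip": 0.0,"x": 0,"y": 0,"z": 0,"twist": 0},
    {"grip": 0.0,"x": 0,"y": 0,"z": 0,"twist": 0},
    {"grip": 0.0,"x": 0,"y": 0,"z": 0,"twist": 0},
    {"grip": 0.0,"x": 0,"y": 0,"z": 0,"twist": 0},
    {"grip": 0.0,"x": 0,"y": 0,"z": 0,"twist": 0},
    {"grip": 0.0,"x": 0,"y": 0,"z": 0,"twist": 0},
    {"grip": 0.0,"x": 0,"y": 0,"z": 0,"twist": 0},
    {"grip": 0.0,"x": 0,"y": 0,"z": 0,"twist": 0},
  ],
)

```text
time_s: 9.78
tcp_pos: [562.4, -110.2, 195.6]
tcp_rot: [-0.0, 0.643, 0.766, -0.0]
force: [-0.4, 0.5, -0.7]
opening: 35.6
grip_force: 30.0
```

Run:
```python
from h import *
import pickle
st=robot.state(); print(st['tcp_pos'],st['tcp_rot'],st['opening'],st['grip_force'])
for n in('wrist','scene'):
    c=cam(n); save(c,n+'3.png'); pickle.dump(c,open(n+'3.pkl','wb'))
```

```text
[ 562.43032315 -110.21905484  195.63964409] [-7.73513728e-06  6.42566490e-01  7.66229930e-01 -2.31135208e-05] 35.58590901246751 29.998367428779602
```

View pics/wrist3.png

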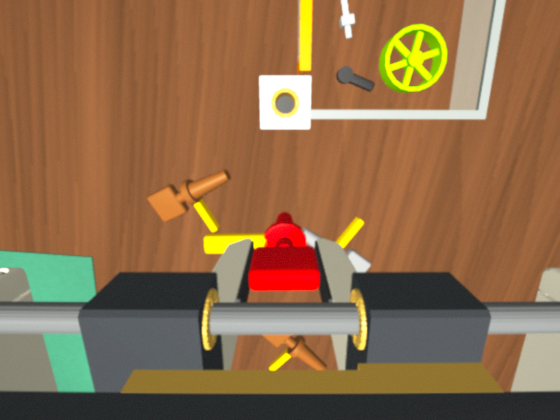

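The wrist view shows the post with its hole at (286,103), the shut gate's strip ending at (306,70), and the gripped peg with its tongue pointing left (205,243), straight out from the pen.

Run:
```python
from h import *
import pickle
c=pickle.load(open('wrist3.pkl','rb')); H=hsv(c).astype(int); h,s,v=H[...,0],H[...,1],H[...,2]
yy,xx=np.indices(h.shape)
near=np.hypot(xx-286,yy-103)<22
w=((s<40)&(v>200)&(np.hypot(xx-286,yy-103)<42)&(xx<313)).astype(np.uint8)
b=(near&(w==0)).astype(np.uint8); n,l,st,ce=cv2.connectedComponentsWithStats(b); i=l[103,286]; print('ring',st[i],ce[i])
cn,_=cv2.findContours((l==i).astype(np.uint8),0,1); e=cv2.fitEllipse(max(cn,key=len)); print(e)
print('hole',plane(c,[e[0]],50)[0])
W=plane(c,cv2.findContours((l==i).astype(np.uint8),0,1)[0][0].reshape(-1,2),50); print('diam',np.ptp(W[:,0]),np.ptp(W[:,1]))
sq=cv2.minAreaRect(max(cv2.findContours(cv2.morphologyEx(w,cv2.MORPH_OPEN,np.ones((7,7))),0,1)[0],key=len)); print(sq,plane(c,cv2.boxPoints(sq),50).round(1).tolist(),plane(c,[sq[0]],50))
# range of post top
P,_=cloud(c,w>0); print('z',np.median(P[:,2]))
m=((h<5)|(h>174))&(s>150)&(v>60); P,_=cloud(c,m); T=P[P[:,2]>205]; print('head top',cv2.minAreaRect(T[:,:2].astype(np.float32)),T[:,2].mean())
m=(h>22)&(h<34)&(s>150)&(np.hypot(xx-235,yy-243)<40); P,_=cloud(c,m); T=P[P[:,2]>140]; print('tongue',cv2.minAreaRect(T[:,:2].astype(np.float32)),np.median(T[:,2]),cv2.fitLine(T[:,:2].astype(np.float32),2,0,.01,.01).ravel())
red=cv2.minAreaRect(np.argwhere(((h<5)|(h>174))&(s>150)&(v>60)&(yy<225))[:,::-1].astype(np.float32));print('stem px',red)
```

```text
ring [271  88  28  29 654] [284.77981651 102.31651376]
((284.7720642089844, 102.30675506591797), (27.28956413269043, 28.65247917175293), 176.16249084472656)
hole [548.00345848 -20.62752458  50.        ]
diam 25.4939985210151 25.31937015067427
((285.5, 101.5), (53.0, 53.0), 90.0) [[521.2, -1.7, 50.0], [568.0, 6.6, 50.0], [577.2, -38.7, 50.0], [528.2, -47.4, 50.0]] [[548.53843876 -19.81913595  50.        ]]
z 50.028633586339765
head top ((562.6023559570312, -110.21951293945312), (36.03974151611328, 12.069634437561035), 10.380095481872559) 208.50348316900246
tongue ((530.700927734375, -113.78282928466797), (40.29785919189453, 14.416572570800781), 19.678237915039062) 162.77221830315398 [ 9.6065116e-01  2.7775764e-01  5.2853088e+02 -1.1472011e+02]
stem px ((283.5, 218.0), (23.0, 12.0), -0.0)
```

move_arm(
  targets=[
    {"grip": 0.0,"x": -0.0026,"y": 0.0156,"z": 0,"twist": 0},
    {"grip": 0.0,"x": -0.003,"y": 0.018,"z": 0,"twist": 0},
    {"grip": 0.0,"x": -0.003,"y": 0.018,"z": 0,"twist": 0},
    {"grip": 0.0,"x": -0.003,"y": 0.018,"z": 0,"twist": 0},
    {"grip": 0.0,"x": -0.002,"y": 0.012,"z": 0,"twist": 0},
    {"grip": 0.0,"x": -0.001,"y": 0.008,"z": 0,"twist": 0},
    {"grip": 0.0,"x": 0,"y": 0,"z": -0.02,"twist": 0},
    {"grip": 0.0,"x": 0,"y": 0,"z": -0.02,"twist": 0},
  ],
)

```text
time_s: 10.55
tcp_pos: [548.5, -20.1, 156.2]
tcp_rot: [0.001, 0.642, 0.767, 0.001]
force: [0.3, -0.2, -0.7]
opening: 35.6
grip_force: 30.0
```

move_arm(
  targets=[
    {"grip": 0.0,"x": 0,"y": 0,"z": -0.01,"twist": 0},
    {"grip": 0.0,"x": 0,"y": 0,"z": 0,"twist": 0},
    {"grip": 0.0,"x": 0,"y": 0,"z": 0,"twist": 0},
    {"grip": 0.0,"x": 0,"y": 0,"z": 0,"twist": 0},
    {"grip": 0.0,"x": 0,"y": 0,"z": 0,"twist": 0},
    {"grip": 0.0,"x": 0,"y": 0,"z": 0,"twist": 0},
    {"grip": 0.0,"x": 0,"y": 0,"z": 0,"twist": 0},
    {"grip": 0.0,"x": 0,"y": 0,"z": 0,"twist": 0},
  ],
)

```text
time_s: 11.22
tcp_pos: [548.0, -20.5, 146.0]
tcp_rot: [0.0, 0.642, 0.766, 0.0]
force: [-0.6, 0.2, -1.1]
opening: 36.1
grip_force: 30.0
```

Run:
```python
from h import *
st=robot.state(); print(st['tcp_pos'],st['tcp_rot'],st['opening'],st['force'])
c=cam('wrist'); H=hsv(c).astype(int); h,s,v=H[...,0],H[...,1],H[...,2]
m=((h<5)|(h>174))&(s>150)&(v>60); P,_=cloud(c,m); T=P[P[:,2]>150]; print('head top',cv2.minAreaRect(T[:,:2].astype(np.float32)),T[:,2].mean())
```

```text
[548.00453366 -20.50322183 146.01659061] [1.94816822e-04 6.42475403e-01 7.66306272e-01 1.23963720e-04] 36.146950888133524 [-0.56958081  0.22717759 -1.06110442]
head top ((548.2119750976562, -20.445632934570312), (36.17385482788086, 13.237862586975098), 8.896862030029297) 157.8428722715711
```

move_arm(
  targets=[
    {"grip": 0.0,"x": 0,"y": 0,"z": -0.008,"twist": 0},
    {"grip": 0.0,"x": 0,"y": 0,"z": -0.008,"twist": 0},
    {"grip": 0.0,"x": 0,"y": 0,"z": -0.008,"twist": 0},
    {"grip": 0.0,"x": 0,"y": 0,"z": -0.008,"twist": 0},
    {"grip": 0.0,"x": 0,"y": 0,"z": -0.008,"twist": 0},
    {"grip": 0.0,"x": 0,"y": 0,"z": -0.005,"twist": 0},
    {"grip": 0.0,"x": 0,"y": 0,"z": 0,"twist": 0},
    {"grip": 0.0,"x": 0,"y": 0,"z": 0,"twist": 0},
  ],
)

```text
time_s: 11.93
tcp_pos: [547.7, -20.4, 100.3]
tcp_rot: [-0.0, 0.642, 0.766, -0.0]
force: [-0.7, 0.9, -1.0]
opening: 35.9
grip_force: 30.0
```

move_arm(
  targets=[
    {"grip": 0.0,"x": 0,"y": 0,"z": -0.001,"twist": 0},
    {"grip": 0.0,"x": 0,"y": 0,"z": -0.001,"twist": 0},
    {"grip": 0.0,"x": 0,"y": 0,"z": -0.001,"twist": 0},
    {"grip": 0.0,"x": 0,"y": 0,"z": -0.001,"twist": 0},
    {"grip": 0.0,"x": 0,"y": 0,"z": -0.001,"twist": 0},
    {"grip": 0.0,"x": 0,"y": 0,"z": 0,"twist": 0},
    {"grip": 0.0,"x": 0,"y": 0,"z": 0,"twist": 0},
    {"grip": 0.0,"x": 0,"y": 0,"z": 0,"twist": 0},
  ],
)

```text
time_s: 12.6
tcp_pos: [547.6, -20.3, 95.7]
tcp_rot: [-0.0, 0.642, 0.766, -0.0]
force: [-6.0, 2.4, 1.8]
opening: 36.0
grip_force: 30.0
```

move_arm(
  targets=[
    {"grip": 0.07,"x": -0.0005,"y": 0,"z": 0,"twist": 0},
    {"grip": 0.07,"x": 0,"y": 0,"z": 0,"twist": 0},
    {"grip": 0.07,"x": 0,"y": 0,"z": 0,"twist": 0},
    {"grip": 0.07,"x": 0,"y": 0,"z": 0,"twist": 0},
    {"grip": 0.07,"x": 0,"y": 0,"z": 0,"twist": 0},
    {"grip": 0.07,"x": 0,"y": 0,"z": 0,"twist": 0},
    {"grip": 0.07,"x": 0,"y": 0,"z": 0.02,"twist": 0},
    {"grip": 0.07,"x": 0,"y": 0,"z": 0.03,"twist": 0},
  ],
)

```text
time_s: 13.27
tcp_pos: [546.1, -20.4, 143.5]
tcp_rot: [-0.002, 0.642, 0.766, -0.001]
force: [0.3, -0.4, -0.3]
opening: 69.9
grip_force: 0.0
```

move_arm(
  targets=[
    {"grip": 0.07,"x": 0,"y": 0,"z": 0.02,"twist": 0},
    {"grip": 0.06,"x": 0,"y": 0,"z": 0.01,"twist": 0},
    {"grip": 0.06,"x": 0,"y": 0,"z": 0,"twist": 0},
    {"grip": 0.06,"x": 0,"y": 0,"z": 0,"twist": 0},
    {"grip": 0.06,"x": 0,"y": 0,"z": 0,"twist": 0},
    {"grip": 0.06,"x": 0,"y": 0,"z": 0,"twist": 0},
    {"grip": 0.06,"x": 0,"y": 0,"z": 0,"twist": 0},
    {"grip": 0.06,"x": 0,"y": 0,"z": 0,"twist": 0},
  ],
)

```text
time_s: 13.93
tcp_pos: [547.2, -20.4, 174.8]
tcp_rot: [-0.0, 0.642, 0.766, -0.0]
force: [-0.5, -0.3, -0.2]
opening: 60.0
grip_force: 0.0
```

```bash
cat > pg.py <<'E'
from h import *
st=robot.state(); print(st['time_s'],st['tcp_pos'],st['tcp_rot'],st['opening'],st['force'])
for n in('wrist','scene','top'):
    c=cam(n); save(c,n+'_%d.png'%(st['time_s']*100)); H=hsv(c).astype(int); h,s,v=H[...,0],H[...,1],H[...,2]
    P,_=cloud(c,((h<5)|(h>174))&(s>150)&(v>60)); P=P[np.hypot(P[:,0]-548,P[:,1]+20)<60]
    if len(P)<10: continue
    zt=np.percentile(P[:,2],97); T=P[P[:,2]>zt-6]; print(n,'head top',cv2.minAreaRect(T[:,:2].astype(np.float32)),np.median(T[:,2]),len(T))
    P,_=cloud(c,(h>22)&(h<34)&(s>150)&(v>100)); P=P[(np.hypot(P[:,0]-548,P[:,1]+20)<62)&(P[:,2]>45)&(P[:,2]<75)&(np.hypot(P[:,0]-548,P[:,1]+20)>15)]
    if len(P)>10: print(n,'tongue c',np.median(P,0).round(1),np.degrees(np.arctan2(*(np.median(P,0)[:2]-[548,-20.6])[::-1])).round(1),len(P))
E
python3 pg.py
```

```text
13.9333 [547.17075615 -20.42113108 174.83126091] [-4.64121224e-04  6.42436046e-01  7.66339094e-01 -3.23631498e-04] 59.952865070634786 [-0.53996404 -0.25869585 -0.21857236]
wrist head top ((547.3095092773438, -20.761817932128906), (35.700626373291016, 11.879415512084961), 10.836180686950684) 107.94200669661399 694
wrist tongue c [526.6 -21.2  62.7] -178.3 936
scene head top ((548.6280517578125, -21.991527557373047), (36.70725631713867, 12.049845695495605), 10.73173999786377) 108.03230637798833 89
scene tongue c [552.6  13.5  62.9] 82.4 86
```

move_arm(
  targets=[
    {"grip": 0.06,"x": 0,"y": -0.0004,"z": 0,"twist": 0.12},
    {"grip": 0.06,"x": 0,"y": 0,"z": 0,"twist": 0.12},
    {"grip": 0.06,"x": 0,"y": 0,"z": 0,"twist": 0.12},
    {"grip": 0.06,"x": 0,"y": 0,"z": 0,"twist": 0.12},
    {"grip": 0.06,"x": 0,"y": 0,"z": 0,"twist": 0.12},
    {"grip": 0.06,"x": 0,"y": 0,"z": 0,"twist": 0.12},
    {"grip": 0.06,"x": 0,"y": 0,"z": 0,"twist": 0.12},
    {"grip": 0.06,"x": 0,"y": 0,"z": 0,"twist": 0.12},
  ],
)

```text
time_s: 14.75
tcp_pos: [547.4, -20.9, 175.6]
tcp_rot: [0.0, 0.213, 0.977, -0.0]
force: [0.0, -0.6, -0.1]
opening: 59.7
grip_force: 0.0
```

move_arm(
  targets=[
    {"grip": 0.06,"x": 0,"y": 0,"z": 0,"twist": 0.12},
    {"grip": 0.06,"x": 0,"y": 0,"z": 0,"twist": 0.12},
    {"grip": 0.06,"x": 0,"y": 0,"z": 0,"twist": 0.12},
    {"grip": 0.06,"x": 0,"y": 0,"z": 0,"twist": 0.12},
    {"grip": 0.06,"x": 0,"y": 0,"z": 0,"twist": 0.12},
    {"grip": 0.06,"x": 0,"y": 0,"z": 0,"twist": 0.02},
    {"grip": 0.06,"x": 0,"y": 0,"z": 0,"twist": 0},
    {"grip": 0.06,"x": 0,"y": 0,"z": 0,"twist": 0},
  ],
)

```text
time_s: 15.42
tcp_pos: [547.4, -20.9, 175.6]
tcp_rot: [-0.0, -0.09, 0.996, -0.0]
force: [0.1, 0.0, -0.7]
opening: 60.3
grip_force: 0.0
```

move_arm(
  targets=[
    {"grip": 0.06,"x": 0,"y": 0,"z": -0.02,"twist": 0},
    {"grip": 0.06,"x": 0,"y": 0,"z": -0.02,"twist": 0},
    {"grip": 0.06,"x": 0,"y": 0,"z": -0.018,"twist": 0},
    {"grip": 0.06,"x": 0,"y": 0,"z": -0.015,"twist": 0},
    {"grip": 0.06,"x": 0,"y": 0,"z": -0.01,"twist": 0},
    {"grip": 0.06,"x": 0,"y": 0,"z": 0,"twist": 0},
    {"grip": 0.06,"x": 0,"y": 0,"z": 0,"twist": 0},
    {"grip": 0.06,"x": 0,"y": 0,"z": 0,"twist": 0},
  ],
)

```text
time_s: 16.08
tcp_pos: [547.9, -20.9, 93.7]
tcp_rot: [0.001, -0.092, 0.996, -0.0]
force: [0.9, -0.3, -0.6]
opening: 60.1
grip_force: 0.0
```

move_arm(
  targets=[
    {"grip": 0.0,"x": 0,"y": 0,"z": 0,"twist": 0},
    {"grip": 0.0,"x": 0,"y": 0,"z": 0,"twist": 0},
    {"grip": 0.0,"x": 0,"y": 0,"z": 0,"twist": 0},
    {"grip": 0.0,"x": 0,"y": 0,"z": 0,"twist": 0},
    {"grip": 0.0,"x": 0,"y": 0,"z": 0,"twist": 0},
    {"grip": 0.0,"x": 0,"y": 0,"z": 0,"twist": 0},
    {"grip": 0.0,"x": 0,"y": 0,"z": 0,"twist": 0},
    {"grip": 0.0,"x": 0,"y": 0,"z": 0,"twist": 0},
  ],
)

```text
time_s: 16.75
tcp_pos: [547.4, -20.9, 92.6]
tcp_rot: [-0.0, -0.092, 0.996, -0.0]
force: [0.4, -1.5, -0.3]
opening: 11.7
grip_force: 30.0
```

move_arm(
  targets=[
    {"grip": 0.0,"x": 0,"y": 0,"z": -0.001,"twist": 0},
    {"grip": 0.0,"x": 0,"y": 0,"z": -0.001,"twist": 0},
    {"grip": 0.0,"x": 0,"y": 0,"z": 0,"twist": 0},
    {"grip": 0.0,"x": 0,"y": 0,"z": 0,"twist": -0.03},
    {"grip": 0.0,"x": 0,"y": 0,"z": 0,"twist": -0.03},
    {"grip": 0.0,"x": 0,"y": 0,"z": 0,"twist": -0.03},
    {"grip": 0.0,"x": 0,"y": 0,"z": 0,"twist": 0},
    {"grip": 0.0,"x": 0,"y": 0,"z": 0,"twist": 0},
  ],
)

```text
time_s: 17.42
tcp_pos: [547.5, -20.9, 90.9]
tcp_rot: [0.0, -0.048, 0.999, -0.0]
force: [-1.0, -0.7, 5.0]
opening: 12.2
grip_force: 30.0
```

move_arm(
  targets=[
    {"grip": 0.0,"x": 0,"y": 0,"z": -0.001,"twist": -0.03},
    {"grip": 0.0,"x": 0,"y": 0,"z": -0.0005,"twist": -0.05},
    {"grip": 0.0,"x": 0,"y": 0,"z": 0,"twist": -0.06},
    {"grip": 0.0,"x": 0,"y": 0,"z": -0.0003,"twist": -0.06},
    {"grip": 0.0,"x": 0,"y": 0,"z": 0,"twist": -0.06},
    {"grip": 0.0,"x": 0,"y": 0,"z": -0.0003,"twist": -0.06},
    {"grip": 0.0,"x": 0,"y": 0,"z": 0,"twist": -0.05},
    {"grip": 0.0,"x": 0,"y": 0,"z": 0,"twist": -0.03},
  ],
)

```text
time_s: 18.08
tcp_pos: [547.6, -21.0, 89.6]
tcp_rot: [0.0, 0.153, 0.988, -0.0]
force: [-4.5, -0.3, 13.6]
opening: 12.2
grip_force: 30.0
```

move_arm(
  targets=[
    {"grip": 0.0,"x": 0,"y": 0,"z": -0.0005,"twist": -0.06},
    {"grip": 0.0,"x": 0,"y": 0,"z": -0.0003,"twist": -0.06},
    {"grip": 0.0,"x": 0,"y": 0,"z": -0.0003,"twist": -0.06},
    {"grip": 0.0,"x": 0,"y": 0,"z": -0.0003,"twist": -0.06},
    {"grip": 0.0,"x": 0,"y": 0,"z": -0.0003,"twist": -0.06},
    {"grip": 0.0,"x": 0,"y": 0,"z": 0,"twist": -0.06},
    {"grip": 0.0,"x": 0,"y": 0,"z": 0,"twist": -0.06},
    {"grip": 0.0,"x": 0,"y": 0,"z": 0,"twist": -0.06},
  ],
)

```text
time_s: 18.75
tcp_pos: [547.7, -21.1, 88.3]
tcp_rot: [0.001, 0.383, 0.924, -0.0]
force: [-6.6, -2.6, 18.1]
opening: 12.5
grip_force: 30.1
```

```bash
python3 pg.py; python3 -c "
from h import *
print(robot.state()['moment'])"
```

```text
18.75 [547.70865985 -21.06294633  88.32507648] [ 5.69484311e-04  3.83400454e-01  9.23582027e-01 -8.26231095e-05] 12.466309731479043 [-6.55910015 -2.57291757 18.09087975]
wrist head top ((541.0745239257812, -14.225467681884766), (12.143518447875977, 43.012786865234375), 45.41024398803711) 103.6882202729168 1381
wrist tongue c [532.2  10.5  58.6] 117.0 1870
scene head top ((556.5453491210938, -31.443113327026367), (17.350414276123047, 10.383869171142578), 32.25777816772461) 103.67383461633904 38
scene tongue c [530.7   9.5  58.6] 119.9 145
[-0.32266676  1.44623405  0.02823547]
```

move_arm(
  targets=[
    {"grip": 0.0,"x": 0,"y": 0,"z": 0,"twist": -0.08},
    {"grip": 0.0,"x": 0,"y": 0,"z": 0,"twist": -0.08},
    {"grip": 0.0,"x": 0,"y": 0,"z": -0.0003,"twist": -0.08},
    {"grip": 0.0,"x": 0,"y": 0,"z": 0,"twist": -0.08},
    {"grip": 0.0,"x": 0,"y": 0,"z": 0,"twist": -0.08},
    {"grip": 0.0,"x": 0,"y": 0,"z": 0,"twist": -0.08},
    {"grip": 0.0,"x": 0,"y": 0,"z": 0,"twist": -0.08},
    {"grip": 0.0,"x": 0,"y": 0,"z": 0,"twist": -0.05},
  ],
)

```text
time_s: 19.57
tcp_pos: [547.7, -21.1, 88.3]
tcp_rot: [0.001, 0.644, 0.765, 0.0]
force: [-9.4, -1.4, 21.4]
opening: 12.1
grip_force: 30.1
```

```bash
python3 pg.py
```

```text
19.5667 [547.65996852 -21.07929351  88.34055541] [5.35512606e-04 6.43636069e-01 7.65331508e-01 7.73182036e-05] 12.107351583753946 [-9.44934039 -1.40341956 21.3861359 ]
wrist head top ((546.1070556640625, -11.132085800170898), (12.188358306884766, 43.20670700073242), 9.625348091125488) 103.74813134921163 1297
wrist tongue c [546.1  18.9  58.8] 92.7 1974
scene head top ((559.5257568359375, -13.120059967041016), (5.3799052238464355, 20.9326171875), 64.149658203125) 73.94076738641473 6
scene tongue c [547.   17.5  59.4] 91.5 135Traceback (most recent call last):
  File "pg.py", line 5, in <module>
    P,_=cloud(c,((h<5)|(h>174))&(s>150)&(v>60)); P=P[np.hypot(P[:,0]-548,P[:,1]+20)<60]
        ~~~~~^^^^^^^^^^^^^^^^^^^^^^^^^^^^^^^^^^
  File "h.py", line 18, in cloud
    v,u=np.nonzero(mask&(c['range_z']>0)); o,d=rays(c,np.c_[u,v]); return o+d*c['range_z'][v,u][:,None], np.c_[u,v]
                                               ~~~~^^^^^^^^^^^^^^
  File "h.py", line 13, in rays
    p=cv2.undistortPoints(np.array(uv,float).reshape(-1,1,2),np.array(c['camera_matrix']),np.array(c['dist'])).reshape(-1,2)
      ~~~~~~~~~~~~~~~~~~~^^^^^^^^^^^^^^^^^^^^^^^^^^^^^^^^^^^^^^^^^^^^^^^^^^^^^^^^^^^^^^^^^^^^^^^^^^^^^^^^^^^^^
cv2.error: OpenCV(4.12.0) /io/opencv/modules/calib3d/src/undistort.dispatch.cpp:347: error: (-215:Assertion failed) CV_IS_MAT(_src) && CV_IS_MAT(_dst) && (_src->rows == 1 || _src->cols == 1) && (_dst->rows == 1 || _dst->cols == 1) && _src->cols + _src->rows - 1 == _dst->rows + _dst->cols - 1 && (CV_MAT_TYPE(_src->type) == CV_32FC2 || CV_MAT_TYPE(_src->type) == CV_64FC2) && (CV_MAT_TYPE(_dst->type) == CV_32FC2 || CV_MAT_TYPE(_dst->type) == CV_64FC2) in function 'cvUndistortPointsInternal'
```

The peg has turned to 99.6° and stopped sinking at 4.3 mm (the collar is down); unload, let go, and lift.

move_arm(
  targets=[
    {"grip": 0.0,"x": 0,"y": 0,"z": 0.001,"twist": 0},
    {"grip": 0.0,"x": 0,"y": 0,"z": 0.0005,"twist": 0},
    {"grip": 0.05,"x": 0,"y": 0,"z": 0,"twist": 0},
    {"grip": 0.05,"x": 0,"y": 0,"z": 0,"twist": 0},
    {"grip": 0.05,"x": 0,"y": 0,"z": 0,"twist": 0},
    {"grip": 0.05,"x": 0,"y": 0,"z": 0,"twist": 0},
    {"grip": 0.05,"x": 0,"y": 0,"z": 0.01,"twist": 0},
    {"grip": 0.05,"x": 0,"y": 0,"z": 0.03,"twist": 0},
  ],
)

```text
time_s: 20.38
tcp_pos: [545.6, -20.7, 125.0]
tcp_rot: [-0.003, 0.642, 0.766, -0.002]
force: [-0.1, 0.1, 0.0]
opening: 46.7
grip_force: 0.0
```

move_arm(
  targets=[
    {"grip": 0.05,"x": 0,"y": 0,"z": 0.03,"twist": 0},
    {"grip": 0.05,"x": 0,"y": 0,"z": 0.03,"twist": 0},
    {"grip": 0.05,"x": 0,"y": 0,"z": 0.02,"twist": 0},
    {"grip": 0.05,"x": 0,"y": 0,"z": 0,"twist": 0},
    {"grip": 0.05,"x": 0,"y": 0,"z": 0,"twist": 0},
    {"grip": 0.05,"x": 0,"y": 0,"z": 0,"twist": 0},
    {"grip": 0.05,"x": 0,"y": 0,"z": 0,"twist": 0},
    {"grip": 0.05,"x": 0,"y": 0,"z": 0,"twist": 0},
  ],
)

```text
time_s: 21.05
tcp_pos: [547.1, -20.8, 207.0]
tcp_rot: [-0.001, 0.642, 0.766, -0.0]
force: [0.6, 0.6, -0.3]
opening: 50.0
grip_force: 0.0
```

```bash
python3 pg.py 2>/dev/null; python3 gs.py; ls -t pics | head -4; cp $(ls -t pics/wrist_*|head -1) pics/last.png
```

```text
21.05 [547.0514083  -20.83848839 207.01424143] [-6.52230710e-04  6.42466337e-01  7.66313487e-01 -4.68685827e-04] 49.99774808565451 [ 0.5652899   0.57903232 -0.32020699]
wrist head top ((547.8833618164062, -20.65865707397461), (11.351144790649414, 35.21739959716797), 9.753965377807617) 103.80937904867778 506
wrist tongue c [546.5  18.7  58.7] 92.2 745
scene head top ((548.9203491210938, -21.50879669189453), (11.9902982711792, 34.999000549316406), 11.220172882080078) 103.54349028091656 104
scene tongue c [546.8  17.5  58.9] 91.9 135
[[532.5, 132.89999389648438], [542.7000122070312, -9.800000190734863], [565.2000122070312, -8.100000381469727], [555.0, 134.5]] 401
line [ 1.7453592e-01 -9.8465079e-01  5.5033850e+02  7.3433067e+01]
gs2125.png
top_2105.png
scene_2105.png
wrist_2105.png
```

View pics/last.png

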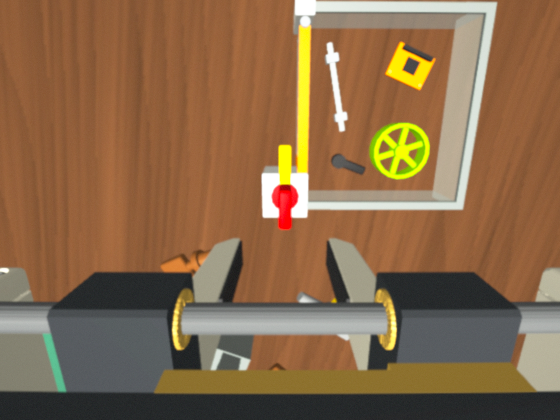

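The last picture shows the tongue (285,160) lying along the shut gate, the peg upright at (285,195), and the pen parts where they were.

```bash
python3 -c "
from workcell import robot
print(robot.job_done())"
```

```text
the job is handed in; nothing more can be done
None
```

I handed the job in at about 21 s of the 72 s limit: the gate is shut, and the peg is turned a quarter turn clockwise with its tongue along the gate. By the last camera check the collar is down to within about 1 mm of the post and the peg stands by itself, but no verdict came back.

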